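# Mesh a vial carousel onto a sample changer's splined drive

### The arm

A 6-joint arm with a two-finger parallel gripper is mounted at the origin on the work surface. World frame = base frame: x ahead of the robot, y to its left, z up, the work surface at z = 0. Lengths are in m, angles in rad, forces in N, time in s.
With the tool pointing down it reaches from about 0.35 to 0.775 m from the base axis. Payload 5.5 kg.
Tool frame: the origin (TCP) lies on the centre line of the jaws, within the pads' length; the fingertips stand 11 mm ahead of it and the grasp point (between the pads) lies 8 mm behind it (env.nose_length is the distance from the TCP to the fingertips, in m); x points along the fingers, z is the direction in which the jaws open and shut, and the axes are right-handed (so a half turn about x gives the same grasp; the last joint's range is limited). The gripper opens to 85 mm and grips with 20 to 120 N. Pads are 22 mm wide; open, the fingers measure 114 mm over their backs; the gripper's body (76 mm by 85 mm) begins 54 mm behind the grasp point. The pads swing forward as they close: fully open they stand 13 mm farther back than shut.
Start: joints at [-1.347, 0.313, 0.046, 1.304, 0, 1.431], TCP at [0.205, -0.537, 0.242] pointing down, gripper open.
Joint ranges: [-2.76, 2.76], [-0.86, 1.69], [-1.03, 1.26], [-2.2, 2.34], [-1.47, 1.5], [-3.14, 3.14]. Speed limits (rad/s): [2.57, 2.57, 3.14, 3.14, 3.14, 3.14].

### API

Orientations are given as a unit quaternion [w, x, y, z].
In Python, from workcell import env gives the robot as it stands. The module is installed in compiled form; this text tells all that it offers.
- The arm moves only by the tool step_arm, never from a script. Its argument "moves" is a list that holds one entry, the list of rows, each a list of 7 numbers: the turn, a rotation vector about the tool's x, y, z in rad, then the shift along the tool's x, y, z in m, then the opening, from 0 (shut) to 1 (fully open). In form: [[[rx, ry, rz, tx, ty, tz, grip], ...]]. A call has 1 to 12 rows; each row is the pose to reach, as a shift and turn from the pose measured when the call began, along the tool's axes at that moment; what a row does not reach only later rows make up. A row lasts 1/10 s, in which the tool goes at most 50 mm and 8.59 degrees, less where a joint would pass 70% of its speed; a pose out of reach is approached as far as the arm can. A call with a gripper value outside its range is refused whole. The fingers move at their own pace and stop on an object; "force" is the grip in N (left out, the last holds). Time passes only in rows, so rows that repeat a pose let the fingers close. It gives the time, the measured TCP pose, the force and the opening at its end, in the units of the state.
- env.get_state(): the state, without advancing time (a new reading comes with each control period).
- env.read_camera(name): name is "scene" or "side" or "wrist"; returns (picture, depth): 400x640x3 uint8, red, green, blue; 400x640 float32, m along the optical axis (not along the pixel's ray), 0 where there is no reading.
- env.get_calibration(name): a dict with "mtx" (3x3 intrinsics, pixels), "distortion" ([k1, k2, p1, p2, k3] as OpenCV has them; the pictures are not rectified), "camera_from_world" (4x4, takes a point from world to camera coordinates); the wrist camera has in their place "T_tool_cam" (4x4, takes a point from camera to tool coordinates, whose origin is the TCP and whose axes are the tool frame's). Camera axes: x right, y down, z forward; pixel columns grow to the right and rows downward; lengths in m; the calibration is good to about 2 mm. A picture is of the moment at which its call begins: read the wrist's pose just before it. get_calibration takes no time and is no camera call.
- env.hand_in(): hands the job in, once; it reports no verdict.
Trained networks look in the newest picture that a camera, given by its name, has taken for a name from the list of things; names that differ only in an ending like _2 or _b are one class to them, and where a whole thing is asked for, a point or a joint stands for the part that bears it (a point fixed in the world has none). Each returns a list of dicts, best first, with "confidence" (0 to 1); they miss things now and then, are a little off and sometimes report something else, mostly with a low value. They report only what shows in the picture. A call takes as long as a camera call. They do not tell look-alikes from the thing itself.
- env.boxes_of(camera, thing): "uv" ([column, row] in pixels, amid what is visible of it).
- env.silhouettes(camera, thing): "mask" (400x640 bool, what is visible of it) and "uv" ([column, row] in pixels, amid what is visible of it).
The state is a dict: "clock": time; "joint_pos": joint angles; "qvel": joint speeds; "tau": joint torques, N m; "tcp_pos": TCP position; "orientation": TCP orientation; "wrist_force": force on the tool from outside, world axes, zero at the start; "ft_torque": the same for the moment, N m; "finger_gap": finger opening in m.
Only numpy, scipy, OpenCV 4.12 (cv2) and the standard library are available. Lean on these libraries where they do the work, as an engineer would, in place of code of your own. Each camera call takes 0.05 s, during which the arm holds its last target.

### The job

Take the vial carousel off its parking dock, keep it level, and fit it on the sample changer's splined drive spindle: the teeth will hardly ever line up at first, so press only lightly and rock it about its axis until they mesh and it slides fully home. Do not force it or drop it; leave it seated flush and released, and leave the bottle, the beaker and the tube block where they are.

Things in the scene. Friction and masses are not known exactly. Their poses are not given: they have to be found in the camera images.
- carousel: Loose vial carousel, 0.3 to 0.55 kg, 140 mm across, 88 mm tall: grey hub 52 mm across up to 36 mm, blue deck from 36 to 42 mm high, 12 capped vials (part of it) 49 to 65 mm from the axis, from 6 to 50 mm high, and a grip bar on top. Origin: centre of the hub's underside, at the mouth of the bore; z up along its axis.
- grip_bar (a point): Centre of the carousel's grey grip bar, on its axis 71 mm above the carousel's origin. The bar is 50 mm long along its x, 16 mm thick along its y, and reaches from 54 to 88 mm above the origin.
- bore (a point): Same point as the carousel's origin: mouth of the blind bore in the hub's underside, 36 mm deep, 36 mm wide, with 6 inward teeth every 60 degrees, 4.5 mm wide and 16 mm long from the mouth up, 25 mm between opposite tooth tips.
- autosampler: Fixed cream sample changer base, 220 mm (x) by 170 mm (y) by 50 mm high, blue stripe and display on its front (-x). Origin: under the drive axis at bench height. A post with a stubby arm, 112 mm high, stands at its rear corner (x 80 to 130, y 52 to 78 mm). In the middle of its top is a 56 mm round aluminium seat flange with the splined spindle.
- drive_seat (a point): Centre of the seat flange's top, on the spindle axis, z up, 62 mm above the bench; its yaw is the base's, NOT that of the teeth. Flange and spindle ride on a spring mount: they sink 0.67 mm per newton, 10 mm at most, then hit a hard stop. The carousel is home when its origin is here; unmeshed it stays 16 mm higher. Home, its weight alone sinks the seat 2 to 4 mm.
- spindle_tip (a point): Tip of the spindle, 34 mm above the seat. Steel core 23 mm across up to 24 mm, then a cone to 10 mm wide at the tip that centres the bore; 6 brass teeth every 60 degrees, 6.8 mm wide, 34 mm across, up to 16 mm above the seat. It stands at any angle, not reported; a brake holds it (slips above 0.35 N m). Meshed, it has about 4 degrees of play each way; any 60 degree turn passes a meshing angle.
- dock: Fixed grey round parking dock, 100 mm across at the foot, flat top 84 mm across at 30 mm height, with a smooth 18 mm locating post 20 mm tall above that. Origin: centre of its underside. The carousel starts on its flat top with the post loosely inside its bore.
- bottle: Loose amber reagent bottle, 66 mm across, 150 mm tall, bystander. Origin: centre of its underside.
- beaker: Loose glass beaker, 70 mm across, 85 mm tall, bystander. Origin: centre of its underside.
- tube_block: Loose orange tube block, 70 mm (x) by 120 mm (y) by 42 mm high, bystander. Origin: centre of its underside.
Mind the look-alikes: they are no part of the job. Leave any purple or turquoise look-alike of the dock alone.

How it is judged:
By the outcome, as a careful person would: the job done as asked, in the order asked, and still so for the second after the job is handed in, with the robot touching nothing.
It also fails if it takes over 61 s, if anything falls off the work surface, if the arm or the gripper's body presses on something with over 40 N, if the wrist force passes 120 N, or if a joint passes its speed limit or range.

## Working session

There is one attempt and no reset: what is moved stays moved. The work goes in short steps, Python scripts to look and compute and a tool call to move; the robot and the scene stay as the last step left them, time stands still between calls to the robot, and variables do not carry over. Pictures are saved under pics/ and viewed, and the job is handed in when it is done.

Besides the shell and the picture viewer there is one more tool, called by a JSON object that holds its "method" and its "body", one argument or row to a line. step_arm: Moves the arm, as the interface text tells. Its arguments: {"type":"object","properties":{"moves":{"type":"array","items":{"type":"array","items":{"type":"array","items":{"type":"number"}}}},"force":{"type":"number"}},"required":["moves"]}

```bash
mkdir -p pics
cat > h.py <<'E'
import numpy as np, cv2
from scipy.spatial.transform import Rotation as R
from workcell import env
def q2m(q): return R.from_quat([q[1],q[2],q[3],q[0]]).as_matrix()
def tcpT():
    s=env.get_state(); T=np.eye(4); T[:3,:3]=q2m(s['orientation']); T[:3,3]=s['tcp_pos']; return T
def cam(name):
    c=env.get_calibration(name)
    if name=='wrist': Twc=tcpT()@np.array(c['T_tool_cam'])
    else: Twc=np.linalg.inv(np.array(c['camera_from_world']))
    return np.array(c['mtx'],float),np.array(c['distortion'],float),Twc
def shot(name,fn):
    k=cam(name); p,d=env.read_camera(name); cv2.imwrite('pics/'+fn+'.png',p[:,:,::-1]); np.savez('/tmp/'+fn,p=p,d=d,K=k[0],D=k[1],T=k[2]); return p,d,k
def cloud(d,k):
    K,D,T=k; v,u=np.mgrid[0:400,0:640]
    uv=np.stack([u,v],-1).reshape(-1,1,2).astype(float)
    n=cv2.undistortPoints(uv,K,D).reshape(400,640,2)
    P=np.dstack([n*d[...,None],d])
    W=P@T[:3,:3].T+T[:3,3]; W[d==0]=np.nan; return W
def proj(P,k):
    K,D,T=k; Ti=np.linalg.inv(T)
    return cv2.projectPoints(np.array(P,float).reshape(-1,1,3),cv2.Rodrigues(Ti[:3,:3])[0],Ti[:3,3],K,D)[0].reshape(-1,2)
E
python3 - <<'E'
from h import *
s=env.get_state(); print({k:np.round(v,3) for k,v in s.items()}, env.nose_length)
for n in ['scene','side','wrist']:
    p,d,k=shot(n,n+'0'); W=cloud(d,k)
    print(n,np.round(k[2],3).tolist())
    for t in ['carousel','grip_bar','autosampler','drive_seat','spindle_tip','dock','bottle','beaker','tube_block']:
        for b in env.boxes_of(n,t)[:3]:
            u,v=[int(round(x)) for x in b['uv']]; print(t,round(b['confidence'],2),u,v,np.round(W[min(v,399),min(u,639)],3))
E
```

```text
{'clock': np.float64(0.0), 'joint_pos': array([-1.347,  0.314,  0.045,  1.304, -0.   ,  1.431]), 'qvel': array([ 0.   ,  0.001,  0.002,  0.001,  0.   , -0.002]), 'tau': array([ 2.0000e-03, -4.8063e+01,  2.9853e+01,  1.9000e-02,  0.0000e+00,
       -0.0000e+00]), 'tcp_pos': array([ 0.204, -0.537,  0.241]), 'orientation': array([ 0.582,  0.402,  0.583, -0.401]), 'wrist_force': array([-0.387, -0.23 , -0.318]), 'ft_torque': array([-0.009, -0.002,  0.045]), 'finger_gap': np.float64(0.085)} 0.011
scene [[-0.806, 0.392, -0.443, 1.131], [0.592, 0.556, -0.583, 0.694], [0.018, -0.733, -0.68, 0.907], [0.0, 0.0, 0.0, 1.0]]
carousel 0.69 380 234 [0.536 0.203 0.077]
grip_bar 0.96 378 232 [0.548 0.204 0.093]
grip_bar 0.7 283 170 [ 0.592 -0.191  0.06 ]
autosampler 0.63 284 177 [ 0.598 -0.175  0.045]
drive_seat 0.53 283 169 [ 0.589 -0.195  0.06 ]
spindle_tip 0.71 285 166 [ 0.578 -0.2    0.065]
dock 0.81 376 258 [0.559 0.223 0.012]
dock 0.71 396 207 [nan nan nan]
dock 0.64 330 213 [0.567 0.026 0.029]
bottle 0.6 446 296 [0.554 0.443 0.092]
beaker 0.61 266 125 [ 0.487 -0.469  0.042]
tube_block 0.7 268 257 [0.809 0.071 0.042]
side [[-0.89, -0.281, 0.359, 0.164], [-0.456, 0.558, -0.693, 0.768], [-0.005, -0.781, -0.625, 0.776], [0.0, 0.0, 0.0, 1.0]]
carousel 0.4 308 273 [0.501 0.228 0.023]
autosampler 0.94 350 174 [ 0.567 -0.159  0.051]
drive_seat 0.75 354 162 [ 0.571 -0.196  0.073]
drive_seat 0.18 302 248 [0.528 0.206 0.077]
spindle_tip 0.48 356 161 [ 0.566 -0.201  0.075]
dock 0.96 329 216 [0.546 0.028 0.032]
dock 0.85 309 276 [0.5   0.226 0.011]
dock 0.55 379 258 [0.363 0.11  0.03 ]
bottle 0.94 248 328 [0.505 0.453 0.097]
beaker 0.95 399 139 [ 0.493 -0.405  0.067]
tube_block 0.75 249 200 [0.791 0.071 0.031]
wrist [[0.355, -0.892, -0.279, 0.276], [-0.935, -0.338, -0.106, -0.511], [-0.0, 0.299, -0.954, 0.373], [0.0, 0.0, 0.0, 1.0]]
```

View pics/scene0.png

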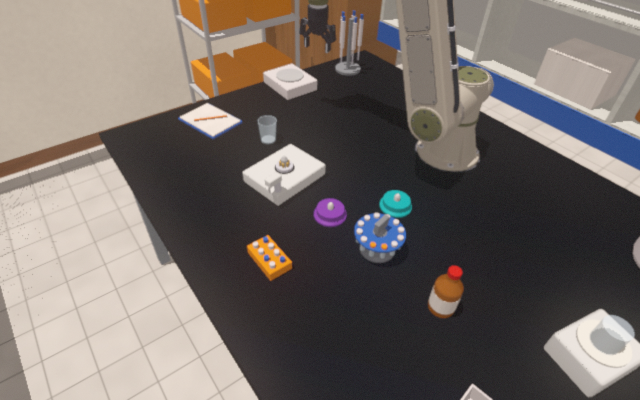

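View pics/side0.png

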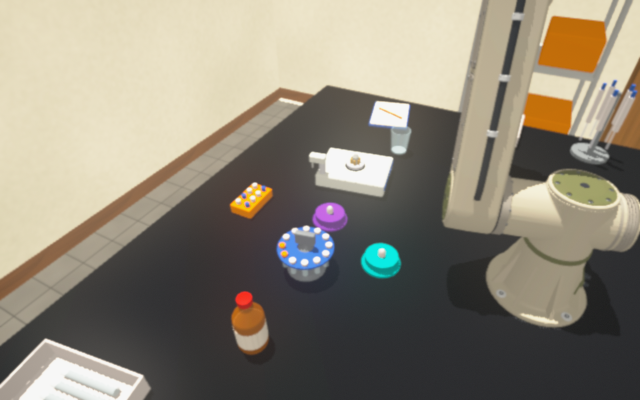

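The carousel (scene 380,234; side 305,250) sits on the grey dock. The changer is at scene 284,170, and the purple and turquoise docks are decoys. I'll measure geometry from the depth clouds next.

```bash
python3 - <<'E'
from h import *
from scipy.optimize import least_squares
def circ(P):
    f=lambda x: np.hypot(P[:,0]-x[0],P[:,1]-x[1])-x[2]
    return least_squares(f,[*P.mean(0)[:2],.05],loss='soft_l1',f_scale=.002).x
for n in ['scene0','side0']:
    z=np.load('/tmp/'+n+'.npz'); k=(z['K'],z['D'],z['T']); W=cloud(z['d'],k); p=z['p'].astype(int)
    near=np.hypot(W[...,0]-.53,W[...,1]-.205)<.11
    blue=near&(p[...,2]>p[...,0]+60)&(W[...,2]>.055)
    B=W[blue]; print(n,'deck n',len(B),np.round(np.median(B,0),4))
    # 140mm deck: project candidates: mask extents fit by outline
    top=near&(W[...,2]>.05)
    m=blue.astype(np.uint8); cs,_=cv2.findContours(cv2.morphologyEx(m,cv2.MORPH_CLOSE,np.ones((9,9))),cv2.RETR_EXTERNAL,cv2.CHAIN_APPROX_NONE)
    c=max(cs,key=cv2.contourArea); hull=cv2.convexHull(c)
    (cx,cy),ax,an=cv2.fitEllipse(hull); print('ellipse',cx,cy,ax,an)
    bar=near&(W[...,2]>.09)&(W[...,2]<.125); b=W[bar]; print('bar n',len(b),np.round(b.mean(0),4),np.round(b.min(0),3),np.round(b.max(0),3))
    tp=b[b[:,2]>.113]; 
    for S in (b,tp):
        if len(S)>4:
            u,s,vt=np.linalg.svd(S[:,:2]-S[:,:2].mean(0)); print(len(S),'yaw',np.degrees(np.arctan2(vt[0,1],vt[0,0]))%180, S.mean(0).round(4), s/np.sqrt(len(S)))
    A=(np.hypot(W[...,0]-.58,W[...,1]+.19)<.2)
    for lo,hi in ((.044,.055),(.056,.067),(.07,.1),(.1,.12)):
        S=W[A&(W[...,2]>lo)&(W[...,2]<hi)]
        if len(S)>5:
            r=cv2.minAreaRect((S[:,:2]*1000).astype(np.float32)); print(lo,len(S),S.mean(0).round(4),r)
E
python3 - <<'E'
import cv2,numpy as np
a=cv2.imread('pics/scene0.png'); b=cv2.imread('pics/side0.png')
f=lambda i,x,y:cv2.resize(i[y-45:y+45,x-65:x+65],None,fx=3,fy=3,interpolation=cv2.INTER_CUBIC)
cv2.imwrite('pics/crop0.png',np.vstack([np.hstack([f(a,380,235),f(a,284,170)]),np.hstack([f(b,305,255),f(b,355,165)])]))
E
```

```text
scene0 deck n 885 [0.5379 0.2042 0.0723]
ellipse 379.87701416015625 232.59930419921875 (38.217193603515625, 51.46965408325195) 100.74285888671875
bar n 173 [0.5307 0.1959 0.1102] [0.5   0.179 0.09 ] [0.553 0.205 0.122]
173 yaw 9.996911714706856 [0.5307 0.1959 0.1102] [0.01579737 0.00497489]
92 yaw 12.733663676385465 [0.5273 0.1932 0.1178] [0.01484884 0.00481438]
0.044 1740 [ 0.5748 -0.2056  0.048 ] ((564.0792846679688, -144.56427001953125), (222.6705780029297, 301.6941833496094), 9.873172760009766)
0.056 121 [ 0.5935 -0.189   0.0608] ((613.4913330078125, -165.5928955078125), (163.4515838623047, 53.989295959472656), 49.23487854003906)
0.07 147 [ 0.6225 -0.1628  0.085 ] ((625.203857421875, -161.3740692138672), (158.82861328125, 40.61930847167969), 40.41838073730469)
0.1 128 [ 0.6684 -0.1236  0.1083] ((667.0518188476562, -126.05593872070312), (50.11771011352539, 26.95096206665039), 12.64012622833252)
side0 deck n 1077 [0.5123 0.2093 0.0725]
ellipse 305.330078125 247.9414825439453 (42.54056167602539, 57.091732025146484) 84.92611694335938
bar n 263 [0.5232 0.1971 0.1091] [0.5   0.179 0.09 ] [0.55  0.207 0.122]
263 yaw 13.758023511641113 [0.5232 0.1971 0.1091] [0.01482052 0.00446733]
121 yaw 12.192853555185877 [0.5246 0.1948 0.1175] [0.0141996  0.00489168]
0.044 1812 [ 0.5628 -0.2004  0.0503] ((560.3956298828125, -147.534912109375), (220.26390075683594, 307.640869140625), 10.202357292175293)
0.056 127 [ 0.5821 -0.1872  0.0621] ((615.8363647460938, -172.6429901123047), (166.74124145507812, 49.351966857910156), 36.9000244140625)
0.07 163 [ 0.6131 -0.1641  0.0847] ((618.3539428710938, -163.55564880371094), (163.32838439941406, 34.99843978881836), 43.57591247558594)
0.1 126 [ 0.662  -0.1237  0.1092] ((664.3567504882812, -126.6595458984375), (51.16203689575195, 30.97201919555664), 11.756292343139648)
```

View pics/crop0.png

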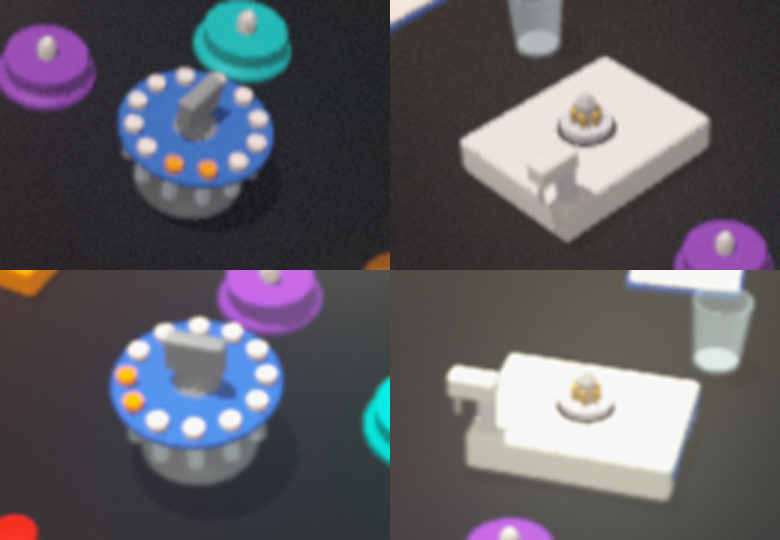

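```bash
cat >> h.py <<'E'
def Rdown(jyaw):
    # tool x down, tool z (jaw) at world yaw jyaw (deg)
    a=np.radians(jyaw); x=np.array([0,0,-1.]); z=np.array([np.cos(a),np.sin(a),0]); y=np.cross(z,x); return np.stack([x,y,z],1)
def rel(pos,Rt,T=None):
    T=tcpT() if T is None else T
    rv=R.from_matrix(T[:3,:3].T@Rt).as_rotvec(); t=T[:3,:3].T@(np.array(pos)-T[:3,3]); 
    print('row',np.round(rv,3).tolist(),np.round(t,4).tolist()); return rv,t
E
python3 - <<'E'
from h import *
T=tcpT(); print(T.round(3)); print('jaw yaw',np.degrees(np.arctan2(T[1,2],T[0,2])))
Tc=np.array(env.get_calibration('wrist')['T_tool_cam']); print(Tc.round(3)); print(env.get_calibration('wrist')['mtx'])
# base fit, both cams
for n in ['scene0','side0']:
    z=np.load('/tmp/'+n+'.npz'); W=cloud(z['d'],(z['K'],z['D'],z['T']))
    A=(np.hypot(W[...,0]-.576,W[...,1]+.205)<.2)&(W[...,1]>-.34)
    S=W[A&(W[...,2]>.045)&(W[...,2]<.0545)]; print(cv2.minAreaRect((S[:,:2]*1000).astype(np.float32)))
    A=(np.hypot(W[...,0]-.576,W[...,1]+.205)<.035)
    for lo,hi in ((.058,.066),(.072,.1)):
        S=W[A&(W[...,2]>lo)&(W[...,2]<hi)]; print(len(S),S.mean(0).round(4),S.min(0).round(3),S.max(0).round(3))
# candidate view poses
for jy in (-19,71,161,-109, 30):
    Rt=Rdown(jy); 
    axis=Rt@Tc[:3,2]; o=Rt@Tc[:3,3]
    # camera looks at (.576,-.208,.08) at distance .25
    pos=np.array([.576,-.208,.08])-axis*.22-o; print(jy,pos.round(3), 'r',np.hypot(*pos[:2]))
E
```

```text
[[ 0.     0.935  0.356  0.205]
 [-0.     0.356 -0.935 -0.537]
 [-1.    -0.     0.     0.242]
 [ 0.     0.     0.     1.   ]]
jaw yaw -69.1585476042794
[[ 0.    -0.299  0.954 -0.131]
 [-0.001 -0.954 -0.299  0.076]
 [ 1.    -0.001 -0.001  0.   ]
 [ 0.     0.     0.     1.   ]]
[[327.0676228    0.         315.70432673]
 [  0.         327.0676228  194.3849272 ]
 [  0.           0.           1.        ]]
((575.8482055664062, -209.04051208496094), (219.88499450683594, 174.57144165039062), 11.205211639404297)
82 [ 0.5798 -0.2028  0.061 ] [ 0.547 -0.238  0.058] [ 0.604 -0.183  0.066]
67 [ 0.577  -0.2056  0.083 ] [ 0.559 -0.228  0.072] [ 0.591 -0.192  0.096]
((572.7777709960938, -211.5731201171875), (219.7384033203125, 175.94320678710938), 9.726998329162598)
94 [ 0.5684 -0.2005  0.0624] [ 0.545 -0.235  0.058] [ 0.6   -0.18   0.066]
75 [ 0.5717 -0.2055  0.0835] [ 0.557 -0.223  0.073] [ 0.59  -0.192  0.099]
-19 [ 0.572 -0.218  0.159] r 0.6125201432082386
71 [ 0.586 -0.212  0.159] r 0.6229145804597834
161 [ 0.58  -0.198  0.159] r 0.6124703861933907
-109 [ 0.566 -0.204  0.159] r 0.6018956099277799
30 [ 0.581 -0.217  0.159] r 0.6203911344495885
```

Run:
```python
from h import *
Tc=np.array(env.get_calibration('wrist')['T_tool_cam'])
Rt=Rdown(70); pos=np.array([.574,-.208,.08])-Rt@Tc[:3,2]*.28-Rt@Tc[:3,3]; print(pos)
rel(pos,Rt)
```

```text
[ 0.56700621 -0.20554568  0.2163789 ]
row [-2.429, 0.0, 0.0] [0.0259, 0.4568, -0.1812]
```

{"method": "step_arm", "body": {
  "moves": [
    [[-0.15,0,0,0,0.04,-0.016,1],[-0.3,0,0,0,0.08,-0.032,1],[-0.45,0,0,0,0.12,-0.048,1],[-0.6,0,0,0,0.16,-0.064,1],[-0.75,0,0,0,0.2,-0.08,1],[-0.9,0,0,0,0.24,-0.095,1],[-1.05,0,0,0,0.28,-0.11,1],[-1.2,0,0,0,0.32,-0.127,1],[-1.35,0,0,0.01,0.36,-0.143,1],[-1.5,0,0,0.02,0.4,-0.16,1],[-1.65,0,0,0.026,0.44,-0.175,1],[-1.8,0,0,0.026,0.457,-0.181,1]]
  ]
}}

```text
clock: 2.7
tcp_pos: [0.569, -0.2026, 0.215]
orientation: [0.675, -0.209, 0.675, 0.21]
wrist_force: [-0.1, -0.2, 0.5]
finger_gap: 0.0857
```

Run:
```python
from h import *
rel([.567,-.2055,.2164],Rdown(70)); print(env.get_state()['joint_pos'])
```

```text
row [-0.619, 0.001, -0.001] [-0.0014, -0.0013, -0.0033]
[-4.75196251e-01  3.79285376e-01  7.37766873e-02  1.26662318e+00
  7.75345447e-04  4.92982186e-01]
```

{"method": "step_arm", "body": {
  "moves": [
    [[-0.15,0,0,0,0,-0.003,1],[-0.3,0,0,0,0,-0.003,1],[-0.45,0,0,0,0,-0.003,1],[-0.6,0,0,0,0,-0.003,1],[-0.62,0,0,0,0,-0.003,1],[-0.62,0,0,0,0,-0.003,1],[-0.62,0,0,0,0,-0.003,1]]
  ]
}}

```text
clock: 3.4
tcp_pos: [0.5665, -0.2043, 0.215]
orientation: [0.58, -0.405, 0.58, 0.406]
wrist_force: [-0.3, -0.3, -0.6]
finger_gap: 0.0854
```

Run:
```python
from h import *
p,d,k=shot('wrist','w1'); W=cloud(d,k); print(tcpT()[:3,3],k[2][:3,3])
for t in ['drive_seat','spindle_tip']: print([(b['uv'],b['confidence']) for b in env.boxes_of('wrist',t)])
A=(np.hypot(W[...,0]-.574,W[...,1]+.208)<.05)
for lo,hi in ((.056,.066),(.074,.081),(.09,.1)):
    m=A&(W[...,2]>lo)&(W[...,2]<hi); S=W[m]; print(len(S),S.mean(0).round(4),S.min(0).round(4),S.max(0).round(4), cv2.minEnclosingCircle((S[:,:2]*1000).astype(np.float32)))
u=proj([[.574,-.208,.08]],k)[0].astype(int); print(u)
c=p[u[1]-60:u[1]+60,u[0]-60:u[0]+60,::-1]; cv2.imwrite('pics/w1c.png',cv2.resize(c,None,fx=5,fy=5,interpolation=cv2.INTER_CUBIC))
```

```text
[ 0.56652126 -0.20434212  0.21501464] [ 0.49553473 -0.17857674  0.34593577]
[([309.6, 187.8], 0.67)]
[([312.8, 187.1], 0.75)]
1880 [ 0.569  -0.2113  0.0612] [ 0.5443 -0.2405  0.0561] [ 0.6003 -0.1848  0.066 ] ((572.3638916015625, -212.54547119140625), 28.151037216186523)
325 [ 0.5689 -0.2113  0.0771] [ 0.5553 -0.2295  0.074 ] [ 0.5889 -0.1958  0.0808] ((572.0805053710938, -212.4618682861328), 17.27511978149414)
294 [ 0.5713 -0.2123  0.0934] [ 0.5641 -0.2211  0.09  ] [ 0.5804 -0.2044  0.0967] ((571.780517578125, -212.75221252441406), 8.63315200805664)
[314 196]
```

View pics/w1.png

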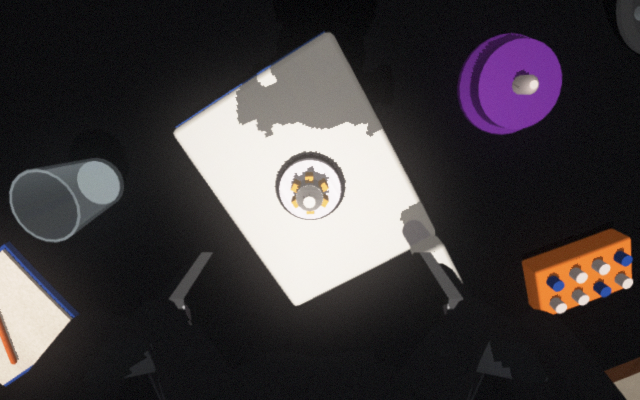

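View pics/w1c.png

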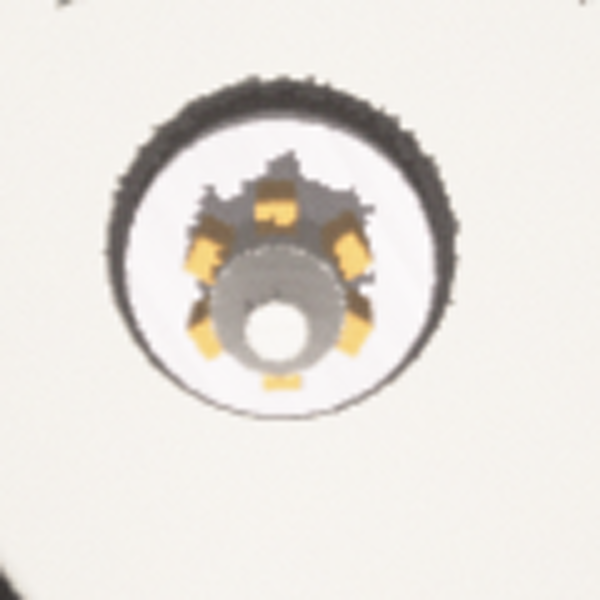

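The wrist view puts the spindle at px (310,188) with all six brass teeth visible; the axis is about (0.572, -0.2125). I'll estimate the tooth phase from this and then go to the carousel.

Run:
```python
from h import *
z=np.load('/tmp/w1.npz'); k=(z['K'],z['D'],z['T']); W=cloud(z['d'],k); p=z['p'].astype(int)
c=np.array([.572,-.2126])
gold=(p[...,0]>p[...,2]+60)&(np.hypot(W[...,0]-c[0],W[...,1]-c[1])<.03)
hsv=cv2.cvtColor(z['p'],cv2.COLOR_RGB2HSV)
bright=gold&(hsv[...,2]>200)
v,u=np.nonzero(bright)
n=cv2.undistortPoints(np.stack([u,v],-1).reshape(-1,1,2).astype(float),k[0],k[1]).reshape(-1,2)
r=np.c_[n,np.ones(len(n))]@k[2][:3,:3].T; o=k[2][:3,3]
P=o+r*((.078-o[2])/r[:,2])[:,None]
a=np.degrees(np.arctan2(P[:,1]-c[1],P[:,0]-c[0])); rad=np.hypot(*(P[:,:2]-c).T)
print(len(a),'phase',np.degrees(np.angle(np.mean(np.exp(6j*np.radians(a)))))/6, np.abs(np.mean(np.exp(6j*np.radians(a)))))
for i in range(-180,180,60):
    pass
lab=cv2.connectedComponents(bright.astype(np.uint8))[1][v,u]
for l in np.unique(lab):
    m=lab==l
    if m.sum()>5: print(m.sum(),np.degrees(np.arctan2(*(P[m,:2].mean(0)-c)[::-1])).round(1),(rad[m].mean()*1e3).round(1))
# via depth
m=gold&(abs(W[...,2]-.078)<.003); Q=W[m]; a=np.arctan2(Q[:,1]-c[1],Q[:,0]-c[0]); f=np.mean(np.exp(6j*a)); print('depth',len(a),np.degrees(np.angle(f))/6,abs(f))
# carousel view pose
Tc=np.array(env.get_calibration('wrist')['T_tool_cam'])
Rt=Rdown(102.5); pos=np.array([.526,.195,.1])-Rt@Tc[:3,2]*.28-Rt@Tc[:3,3]; print(pos); rel(pos,Rt)
```

```text
204 phase -18.55311671853 0.713074445399816
32 160.1 15.4
42 100.4 14.8
39 -138.1 14.5
39 43.4 14.8
31 -79.2 14.8
21 -17.5 15.5
depth 227 -18.40537297297387 0.6992026346230141
[0.5187656  0.19372657 0.23656587]
row [-0.568, 0.001, -0.001] [-0.021, 0.1812, 0.3577]
```

{"method": "step_arm", "body": {
  "moves": [
    [[-0.06,0,0,-0.021,0.02,0.04,1],[-0.12,0,0,-0.021,0.04,0.08,1],[-0.18,0,0,-0.021,0.06,0.12,1],[-0.24,0,0,-0.021,0.08,0.16,1],[-0.3,0,0,-0.021,0.1,0.2,1],[-0.36,0,0,-0.021,0.12,0.24,1],[-0.42,0,0,-0.021,0.14,0.28,1],[-0.48,0,0,-0.021,0.16,0.32,1],[-0.54,0,0,-0.021,0.18,0.357,1],[-0.568,0,0,-0.021,0.181,0.358,0.7],[-0.568,0,0,-0.021,0.181,0.358,0.7],[-0.568,0,0,-0.021,0.181,0.358,0.7]]
  ]
}}

```text
clock: 4.75
tcp_pos: [0.5192, 0.1933, 0.2365]
orientation: [0.443, -0.551, 0.443, 0.552]
wrist_force: [-0.3, -0.0, 0.3]
finger_gap: 0.0594
```

Run:
```python
from h import *
p,d,k=shot('wrist','w2'); W=cloud(d,k); print(tcpT()[:3,3],env.get_state()['finger_gap'],env.get_state()['joint_pos'])
A=(np.hypot(W[...,0]-.526,W[...,1]-.195)<.045)
m=A&(W[...,2]>.108)&(W[...,2]<.125); S=W[m]; print(len(S),S.mean(0).round(4)); print(cv2.minAreaRect((S[:,:2]*1000).astype(np.float32)),np.percentile(S[:,2],[5,50,95]))
m=(np.hypot(W[...,0]-.526,W[...,1]-.195)<.1)&(W[...,2]>.06)&(W[...,2]<.09)&(p[...,2].astype(int)>p[...,0]+40); S=W[m]; print(len(S),cv2.minEnclosingCircle((S[:,:2]*1000).astype(np.float32)),np.median(S[:,2]))
```

```text
[0.51934128 0.19292015 0.23657526] 0.06008455712700215 [ 2.10203643e-01  2.74306316e-01 -2.11354323e-02  1.27589709e+00
  1.06642930e-03 -6.03719895e-03]
1169 [0.5234 0.1913 0.1167]
((524.736328125, 191.7555694580078), (49.29988479614258, 15.695591926574707), 11.850239753723145) [0.11419727 0.11689827 0.11804523]
14929 ((525.2447509765625, 191.625), 70.17608642578125) 0.07139705216793008
```

View pics/w2.png

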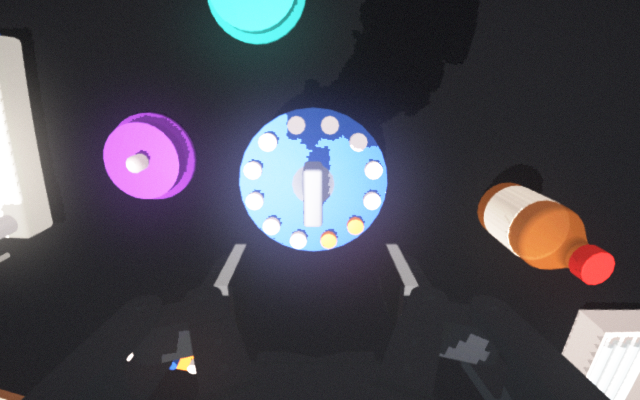

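The bar shows at px (313,197), centre (0.525, 0.1917), yaw about 12°. It's clear between the open fingers, so I'll descend.

Run:
```python
from h import *
rel([.525,.1917,.096],Rdown(102))
```

```text
row [0.007, 0.001, -0.001] [0.1406, -0.0053, -0.0026]
```

{"method": "step_arm", "body": {
  "moves": [
    [[0.007,0,0,0,-0.0053,-0.0026,0.55],[0.007,0,0,0.03,-0.0053,-0.0026,0.55],[0.007,0,0,0.06,-0.0053,-0.0026,0.55],[0.007,0,0,0.09,-0.0053,-0.0026,0.55],[0.007,0,0,0.12,-0.0053,-0.0026,0.55],[0.007,0,0,0.135,-0.0053,-0.0026,0.55],[0.007,0,0,0.1406,-0.0053,-0.0026,0.55],[0.007,0,0,0.1406,-0.0053,-0.0026,0.55],[0.007,0,0,0.1406,-0.0053,-0.0026,0.55]]
  ]
}}

```text
clock: 5.7
tcp_pos: [0.526, 0.1912, 0.0969]
orientation: [0.446, -0.549, 0.445, 0.549]
wrist_force: [-0.3, 0.0, 0.3]
finger_gap: 0.047
```

Run:
```python
from h import *
rel([.525,.1917,.096],Rdown(102)); p,d,k=shot('wrist','w3')
```

```text
row [-0.001, 0.001, 0.001] [0.0009, 0.0009, 0.0007]
```

View pics/w3.png

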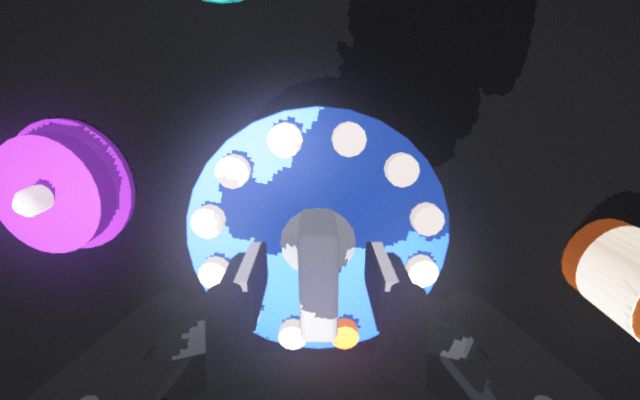

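The bar is centred between the fingers (px 320,270), so I'll close on it.

{"method": "step_arm", "body": {
  "moves": [
    [[0,0,0,0.001,0.0009,0.0007,0.4],[0,0,0,0.001,0.0009,0.0007,0.3],[0,0,0,0.001,0.0009,0.0007,0.2],[0,0,0,0.001,0.0009,0.0007,0.1],[0,0,0,0.001,0.0009,0.0007,0.05],[0,0,0,0.001,0.0009,0.0007,0.05],[0,0,0,0.001,0.0009,0.0007,0.05],[0,0,0,0.001,0.0009,0.0007,0.05]]
  ],
  "force": 60
}}

```text
clock: 6.55
tcp_pos: [0.5256, 0.1922, 0.0969]
orientation: [-0.446, 0.55, -0.444, -0.549]
wrist_force: [-0.8, 0.0, 5.9]
finger_gap: 0.0151
```

Run:
```python
from h import *
s=env.get_state(); print(s['finger_gap'],s['wrist_force'],s['tcp_pos'])
```

```text
0.015099089903947685 [-0.77837142  0.04395542  5.91156215] [0.52557071 0.19217808 0.09689232]
```

{"method": "step_arm", "body": {
  "moves": [
    [[0,0,0,-0.01,0,0,0.05],[0,0,0,-0.02,0,0,0.05],[0,0,0,-0.04,0,0,0.05],[0,0,0,-0.06,0,0,0.05],[0,0,0,-0.08,0,0,0.05],[0,0,0,-0.1,0,0,0.05],[0,0,0,-0.12,0,0,0.05],[0,0,0,-0.14,0,0,0.05],[0,0,0,-0.14,0,0,0.05],[0,0,0,-0.14,0,0,0.05]]
  ]
}}

```text
clock: 7.55
tcp_pos: [0.5252, 0.1919, 0.2368]
orientation: [-0.446, 0.55, -0.444, -0.549]
wrist_force: [-0.1, -0.2, -3.5]
finger_gap: 0.0151
```

Run:
```python
from h import *
p,d,k=shot('wrist','w4'); W=cloud(d,k); s=env.get_state(); print(s['wrist_force'],s['ft_torque'],s['finger_gap'])
# carousel pose: deck in tool frame
T=tcpT(); print(T[:3,3]); z0=T[2,3]-.066
m=(np.hypot(W[...,0]-.5256,W[...,1]-.192)<.08)&(abs(W[...,2]-(z0+.042))<.01)&(p[...,2].astype(int)>p[...,0]+40)
S=W[m]; print(len(S),cv2.minEnclosingCircle((S[:,:2]*1000).astype(np.float32)),np.median(S[:,2]),z0+.042)
A=np.c_[S[:,:2]-S[:,:2].mean(0),np.ones(len(S))]; print('tilt',np.degrees(np.linalg.lstsq(A,S[:,2],rcond=None)[0][:2]))
m=(np.hypot(W[...,0]-.5256,W[...,1]-.192)<.04)&(W[...,2]>z0+.08)&(W[...,2]<z0+.095);S=W[m]; print(len(S),cv2.minAreaRect((S[:,:2]*1000).astype(np.float32)) if len(S) else 0)
```

```text
[-1.19725048 -0.96096294 -3.38589097] [-0.01986334  0.01377455 -0.01177389] 0.01493170480956061
[0.52469379 0.19180062 0.23596004]
33361 ((525.2564697265625, 191.7808074951172), 70.03651428222656) 0.21124370573046758 0.21196003614814823
tilt [ 0.0243572  -0.02210147]
5841 ((525.1241455078125, 191.1861572265625), (43.8552131652832, 44.78447341918945), 58.73019790649414)
```

View pics/w4.png

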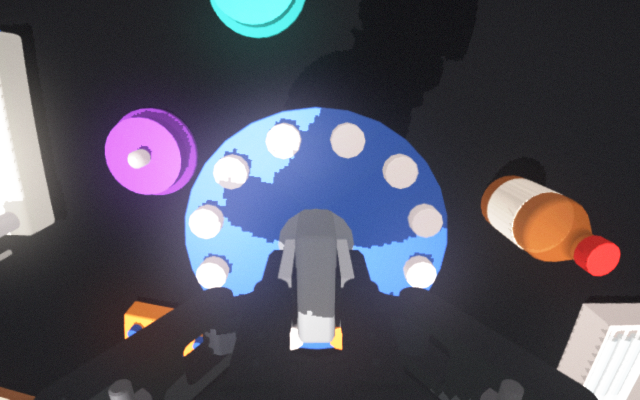

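The carousel is level with a 3.7 N load, and its axis is at the TCP. Next I'll carry it over the spindle.

Run:
```python
from h import *
rel([.572,-.2126,.22],Rdown(101.5))
```

```text
row [0.008, 0.001, 0.002] [0.0154, 0.0374, -0.4055]
```

{"method": "step_arm", "body": {
  "moves": [
    [[0,0,0,0,0.002,-0.02,0.05],[0,0,0,0,0.006,-0.06,0.05],[0,0,0,0,0.01,-0.1,0.05],[0,0,0,0,0.014,-0.14,0.05],[0,0,0,0,0.018,-0.18,0.05],[0,0,0,0,0.022,-0.22,0.05],[0,0,0,0,0.026,-0.26,0.05],[0,0,0,0,0.03,-0.3,0.05],[0,0,0,0,0.034,-0.34,0.05],[0.008,0,0,0,0.036,-0.38,0.05],[0.008,0,0,0.005,0.0374,-0.4,0.05],[0.008,0,0,0.01,0.0374,-0.4055,0.05]]
  ]
}}

```text
clock: 8.8
tcp_pos: [0.5715, -0.2149, 0.2233]
orientation: [0.449, -0.546, 0.448, 0.548]
wrist_force: [-0.2, 0.4, -3.4]
finger_gap: 0.0153
```

{"method": "step_arm", "body": {
  "moves": [
    [[0,0,0,0,0,0,0.05],[0,0,0,0,0,0,0.05],[0,0,0,0,0,0,0.05]]
  ]
}}

```text
clock: 9.1
tcp_pos: [0.5713, -0.2134, 0.2231]
orientation: [0.448, -0.546, 0.447, 0.548]
wrist_force: [1.0, 0.1, -3.7]
finger_gap: 0.0149
```

Run:
```python
from h import *
rel([.572,-.2126,.175],Rdown(101.5)); s=env.get_state(); print(s['wrist_force'],s['ft_torque'],s['joint_pos'],s['finger_gap'],s['tcp_pos'])
```

```text
row [-0.002, 0.003, -0.001] [0.0481, -0.0009, 0.0005]
[ 0.95007264  0.11314515 -3.67963419] [ 0.01923233 -0.01286104  0.02558168] [-0.48991743  0.38948621  0.10869365  1.29286194  0.00195609 -0.68903588] 0.014926902466540899 [ 0.57132488 -0.21337147  0.22311185]
```

{"method": "step_arm", "body": {
  "moves": [
    [[0,0.003,0,0.015,-0.0009,0.0005,0.05],[0,0.003,0,0.03,-0.0009,0.0005,0.05],[0,0.003,0,0.045,-0.0009,0.0005,0.05],[0,0.003,0,0.055,-0.0009,0.0005,0.05],[0,0.003,0,0.06,-0.0009,0.0005,0.05],[0,0.003,0,0.065,-0.0009,0.0005,0.05],[0,0.003,0,0.068,-0.0009,0.0005,0.05],[0,0.003,0,0.068,-0.0009,0.0005,0.05]]
  ]
}}

```text
clock: 9.9
tcp_pos: [0.572, -0.2125, 0.1551]
orientation: [0.448, -0.547, 0.448, 0.548]
wrist_force: [0.2, -0.4, -2.6]
finger_gap: 0.0151
```

Run:
```python
from h import *
rel([.572,-.2126,.145],Rdown(101.5)); s=env.get_state(); print(s['wrist_force'],s['ft_torque'],s['finger_gap'],s['tcp_pos'])
p,d,k=shot('scene','s5'); q,d,k=shot('side','d5')
f=lambda i,x,y:cv2.resize(i[y-50:y+50,x-65:x+65],None,fx=3,fy=3,interpolation=cv2.INTER_CUBIC)[:,:,::-1]
cv2.imwrite('pics/c5.png',np.hstack([f(p,284,165),f(q,355,160)]))
```

```text
row [-0.002, 0.0, -0.001] [0.0101, 0.0, -0.0001]
[ 0.24641458 -0.40235278 -2.62658048] [-0.00890591 -0.06211677 -0.01221843] 0.015103881657579232 [ 0.5720084  -0.21245603  0.15509869]
```

View pics/c5.png

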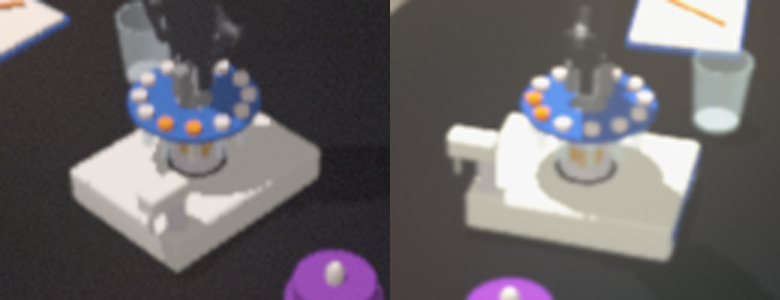

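The hub sits on the spindle axis, just above the tooth tops. I'll lower it gently until it touches.

{"method": "step_arm", "body": {
  "moves": [
    [[0,0,0,0.002,0,0,0.05],[0,0,0,0.004,0,0,0.05],[0,0,0,0.006,0,0,0.05],[0,0,0,0.008,0,0,0.05],[0,0,0,0.01,0,0,0.05],[0,0,0,0.011,0,0,0.05],[0,0,0,0.012,0,0,0.05],[0,0,0,0.013,0,0,0.05],[0,0,0,0.014,0,0,0.05],[0,0,0,0.014,0,0,0.05]]
  ]
}}

```text
clock: 11.0
tcp_pos: [0.5723, -0.2126, 0.1419]
orientation: [-0.448, 0.547, -0.448, -0.547]
wrist_force: [-2.6, 1.0, 0.6]
finger_gap: 0.0152
```

It's unmeshed, resting on the tooth tops with about 4 N. I'll turn it in small steps under this light load.

{"method": "step_arm", "body": {
  "moves": [
    [[0.026,0,0,0,0,0,0.05],[0.052,0,0,0,0,0,0.05],[0.078,0,0,0,0,0,0.05],[0.105,0,0,0,0,0,0.05]]
  ]
}}

```text
clock: 11.4
tcp_pos: [0.5725, -0.2127, 0.1421]
orientation: [-0.476, 0.523, -0.477, -0.522]
wrist_force: [-0.7, 0.4, 0.2]
finger_gap: 0.0152
```

```bash
cat > st.py <<'E'
from h import *
s=env.get_state(); T=tcpT(); print(s['clock'],'jaw',np.degrees(np.arctan2(T[1,2],T[0,2])).round(1),'F',s['wrist_force'].round(2),'M',s['ft_torque'].round(3),s['tcp_pos'].round(4),s['finger_gap'].round(4)); rel([.572,-.2126,T[2,3]],Rdown(np.degrees(np.arctan2(T[1,2],T[0,2]))))
E
python3 st.py
```

```text
Traceback (most recent call last):
  File "st.py", line 2, in <module>
    s=env.get_state(); T=tcpT(); print(s['clock'],'jaw',np.degrees(np.arctan2(T[1,2],T[0,2])).round(1),'F',s['wrist_force'].round(2),'M',s['ft_torque'].round(3),s['tcp_pos'].round(4),s['finger_gap'].round(4)); rel([.572,-.2126,T[2,3]],Rdown(np.degrees(np.arctan2(T[1,2],T[0,2]))))
                                                                                                                                                                                       ^^^^^^^^^^^^^^^^^^^^^
AttributeError: 'float' object has no attribute 'round'
```

{"method": "step_arm", "body": {
  "moves": [
    [[0.026,0,0,0,0,0,0.05],[0.052,0,0,0,0,0,0.05],[0.078,0,0,0,0,0,0.05],[0.105,0,0,0,0,0,0.05]]
  ]
}}

```text
clock: 11.8
tcp_pos: [0.5727, -0.2129, 0.1421]
orientation: [0.504, -0.497, 0.504, 0.496]
wrist_force: [-0.9, 0.0, 0.8]
finger_gap: 0.0152
```

```bash
sed -i "s/,s\['finger_gap'\].round(4)//" st.py; python3 st.py
```

```text
11.8 jaw 89.1 F [-0.91  0.03  0.84] M [ 0.036  0.104 -0.017] [ 0.5727 -0.2129  0.1421]
row [0.0, -0.001, 0.001] [-0.0, 0.0007, 0.0003]
```

{"method": "step_arm", "body": {
  "moves": [
    [[0.026,0,0,0,0.0005,0.0002,0.05],[0.052,0,0,0,0.0005,0.0002,0.05],[0.078,0,0,0,0.0005,0.0002,0.05],[0.105,0,0,0,0.0005,0.0002,0.05]]
  ]
}}

```text
clock: 12.2
tcp_pos: [0.5723, -0.2129, 0.1422]
orientation: [0.53, -0.469, 0.53, 0.468]
wrist_force: [0.5, -0.2, 1.2]
finger_gap: 0.0152
```

{"method": "step_arm", "body": {
  "moves": [
    [[0.026,0,0,0,0,0,0.05],[0.052,0,0,0,0,0,0.05],[0.078,0,0,0,0,0,0.05],[0.105,0,0,0,0,0,0.05]]
  ]
}}

```text
clock: 12.6
tcp_pos: [0.572, -0.2129, 0.1421]
orientation: [0.554, -0.44, 0.554, 0.439]
wrist_force: [-0.7, -1.1, 0.7]
finger_gap: 0.0152
```

```bash
python3 st.py
```

```text
12.6 jaw 76.8 F [-0.7  -1.1   0.69] M [-0.324  0.219  0.056] [ 0.572  -0.2129  0.1421]
row [0.0, -0.001, 0.001] [-0.0, 0.0001, 0.0003]
```

{"method": "step_arm", "body": {
  "moves": [
    [[0.026,0,0,0,0,0,0.05],[0.052,0,0,0,0,0,0.05],[0.078,0,0,0,0,0,0.05],[0.105,0,0,0,0,0,0.05]]
  ]
}}

```text
clock: 13.0
tcp_pos: [0.5717, -0.2125, 0.1414]
orientation: [0.577, -0.409, 0.577, 0.409]
wrist_force: [1.5, 0.4, -3.2]
finger_gap: 0.0148
```

```bash
python3 st.py
```

```text
13.0 jaw 70.7 F [ 1.5   0.38 -3.24] M [ 0.    -0.051  0.004] [ 0.5717 -0.2125  0.1414]
row [-0.0, -0.001, -0.0] [-0.0, -0.0003, 0.0001]
```

The force fell back to the free weight at jaw yaw 70.7°, so the teeth are aligned. The picture-based phase also fits at 71°, given a bore offset of 30°. Lowering slowly now.

{"method": "step_arm", "body": {
  "moves": [
    [[0,0,0,0.002,0,0,0.05],[0,0,0,0.004,0,0,0.05],[0,0,0,0.006,0,0,0.05],[0,0,0,0.007,0,0,0.05],[0,0,0,0.007,0,0,0.05]]
  ]
}}

```text
clock: 13.5
tcp_pos: [0.5716, -0.2125, 0.1342]
orientation: [0.577, -0.409, 0.577, 0.409]
wrist_force: [0.3, -0.1, -3.4]
finger_gap: 0.0154
```

```bash
python3 st.py
```

```text
13.5 jaw 70.7 F [ 0.26 -0.06 -3.43] M [ 0.067 -0.069 -0.04 ] [ 0.5716 -0.2125  0.1342]
row [-0.0, -0.0, -0.001] [-0.0, -0.0004, 0.0]
```

{"method": "step_arm", "body": {
  "moves": [
    [[0,0,0,0.002,0,0,0.05],[0,0,0,0.003,0,0,0.05],[0,0,0,0.004,0,0,0.05],[0,0,0,0.005,0,0,0.05],[0,0,0,0.006,0,0,0.05],[0,0,0,0.007,0,0,0.05],[0,0,0,0.0075,0,0,0.05],[0,0,0,0.0075,0,0,0.05]]
  ]
}}

```text
clock: 14.3
tcp_pos: [0.5717, -0.2125, 0.127]
orientation: [0.577, -0.409, 0.577, 0.409]
wrist_force: [-0.6, 0.3, -0.9]
finger_gap: 0.0146
```

```bash
python3 st.py
```

```text
14.3 jaw 70.7 F [-0.63  0.28 -0.91] M [ 0.11   0.002 -0.019] [ 0.5717 -0.2125  0.127 ]
row [-0.0, -0.001, -0.0] [-0.0, -0.0003, 0.0]
```

{"method": "step_arm", "body": {
  "moves": [
    [[0,0,0,0.0008,0,0,0.05],[0,0,0,0.0015,0,0,0.05],[0,0,0,0.002,0,0,0.05],[0,0,0,0.002,0,0,0.05]]
  ]
}}

```text
clock: 14.7
tcp_pos: [0.5717, -0.2125, 0.1252]
orientation: [0.577, -0.409, 0.577, 0.409]
wrist_force: [-1.4, 0.4, 2.7]
finger_gap: 0.0153
```

```bash
python3 st.py
```

```text
14.7 jaw 70.7 F [-1.44  0.38  2.66] M [0.249 0.245 0.015] [ 0.5717 -0.2125  0.1252]
row [-0.0, -0.001, -0.0] [-0.0, -0.0003, 0.0]
```

Home: the seat carries about 6 N and has sunk about 4 mm. I'll ease to neutral and release.

{"method": "step_arm", "body": {
  "moves": [
    [[0,0,0,-0.0008,0,0,0.1],[0,0,0,-0.0008,0,0,0.15],[0,0,0,-0.0008,0,0,0.2],[0,0,0,-0.0008,0,0,0.25],[0,0,0,-0.0008,0,0,0.35],[0,0,0,-0.0008,0,0,0.5],[0,0,0,-0.0008,0,0,0.5],[0,0,0,-0.0008,0,0,0.5],[0,0,0,-0.0008,0,0,0.5]]
  ]
}}

```text
clock: 15.6
tcp_pos: [0.5717, -0.2125, 0.126]
orientation: [0.577, -0.409, 0.577, 0.409]
wrist_force: [-0.8, -0.7, -0.2]
finger_gap: 0.0427
```

```bash
python3 st.py; python3 -c "
from h import *
shot('wrist','w6')"
```

```text
15.6 jaw 70.7 F [-0.76 -0.69 -0.21] M [-0.011  0.011 -0.011] [ 0.5717 -0.2125  0.126 ]
row [-0.0, -0.001, -0.0] [-0.0, -0.0003, 0.0]
```

View pics/w6.png

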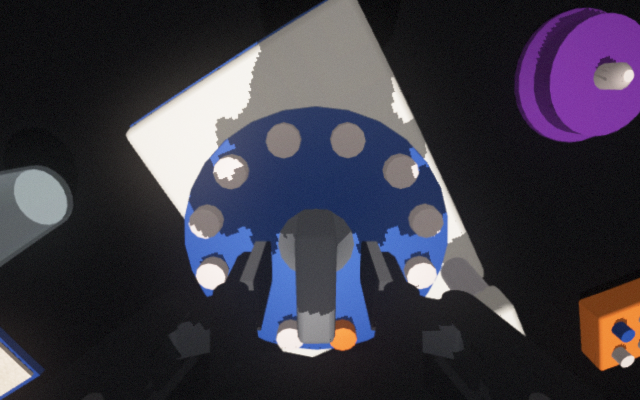

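The bar (px 316,270) is free of both fingers and the force is zero. Retreating straight up.

{"method": "step_arm", "body": {
  "moves": [
    [[0,0,0,-0.01,0,0,0.5],[0,0,0,-0.03,0,0,0.5],[0,0,0,-0.05,0,0,0.5],[0,0,0,-0.08,0,0,0.5],[0,0,0,-0.11,0,0,0.5],[0,0,0,-0.13,0,0,0.5],[0,0,0,-0.13,0,0,0.5],[0,0,0,-0.13,0,0,0.5]]
  ]
}}

```text
clock: 16.45
tcp_pos: [0.572, -0.2126, 0.2565]
orientation: [0.577, -0.41, 0.577, 0.408]
wrist_force: [0.2, 0.0, -0.1]
finger_gap: 0.0429
```

```bash
python3 st.py
python3 - <<'E'
from h import *
p,d,k=shot('wrist','w7'); W=cloud(d,k)
c=np.array([.572,-.2126]); r=np.hypot(W[...,0]-c[0],W[...,1]-c[1])
m=(r<.08)&(W[...,2]>.085)&(W[...,2]<.13)&(p[...,2].astype(int)>p[...,0]+30); S=W[m]
print(len(S),cv2.minEnclosingCircle((S[:,:2]*1000).astype(np.float32)),'deck z',np.percentile(S[:,2],[5,50,95]))
S=S[abs(S[:,2]-np.median(S[:,2]))<.004]; A=np.c_[S[:,:2]-S[:,:2].mean(0),np.ones(len(S))]; print('tilt',np.degrees(np.linalg.lstsq(A,S[:,2],rcond=None)[0][:2]))
m=(r<.045)&(W[...,2]>.13); S=W[m]; print('bar',np.median(S[:,2]),cv2.minAreaRect((S[:,:2]*1000).astype(np.float32)))
p,d,k=shot('scene','s7'); q,d,k=shot('side','d7')
f=lambda i,x,y:cv2.resize(i[y-50:y+50,x-65:x+65],None,fx=3,fy=3,interpolation=cv2.INTER_CUBIC)[:,:,::-1]
cv2.imwrite('pics/c7.png',np.hstack([f(p,284,165),f(q,355,160)]))
E
```

```text
16.45 jaw 70.7 F [ 0.25  0.02 -0.06] M [-0.044  0.084 -0.012] [ 0.572  -0.2126  0.2565]
row [0.0, -0.001, 0.001] [0.0, -0.0, 0.0]
14476 ((571.3129272460938, -213.10491943359375), 69.97770690917969) deck z [0.09987659 0.10109397 0.10915803]
tilt [-0.00139134 -0.01917041]
bar 0.31448341015729286 ((570.9304809570312, -212.26455688476562), (89.8946762084961, 48.90266418457031), 70.64720916748047)
```

View pics/c7.png

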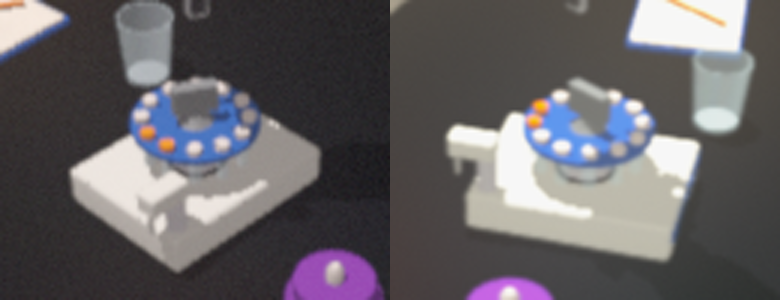

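View pics/s7.png

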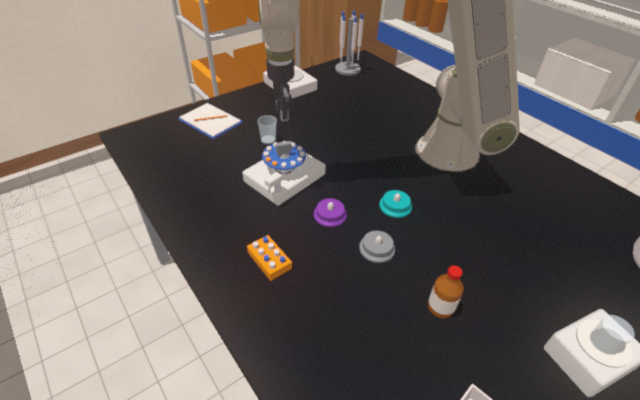

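The carousel sits level on the changer (scene px 284,158). Its deck top at 101 mm means the origin is at 59 mm, which is the seat height minus the sink from its weight. The bottle, beaker and tube block look unmoved, so I'm handing in.

```bash
python3 -c "
from workcell import env
print(env.hand_in())"
```

```text
the job is handed in; nothing more can be done
None
```

The carousel is fitted on the drive spindle, seated fully home and released. I handed the job in at about 16.6 s on the robot's clock.

**What I did:** I gripped the carousel by its bar, lifted it level off the grey dock and carried it over the spindle. It first rested unmeshed on the tooth tops. I turned it about 31° in one direction in small steps, pressing with only about 4–5 N, until the teeth meshed. No rocking back was needed. It then slid down freely onto the seat and I opened the gripper. The most I pressed on the seat was about 6 N.

**Last checks:**
- **Seating:** the deck top is at 101 mm, which puts the carousel's origin at about 59 mm. That is the 62 mm seat height less the sink expected from its weight.
- **Level and centring:** measured tilt was below 0.05°, and it is within about 1 mm of the spindle axis.
- **Release:** the wrist force was about zero after release, and the gripper is well clear above the carousel.
- **Bystanders:** the bottle, beaker, tube block and look-alike docks appear unmoved in the scene picture. I did not re-measure their positions.

**One check that failed:** the last depth reading of the bar's top picked up the gripper's fingers instead of the bar, so I ignored it. The deck reading and the pictures agree with each other.

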